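# Free the kickstand, flip it down and hold the frame stub upright

### The job

Lift the red travel ring up off the two pins that it hangs over and lay it flat on the green bench mat, off the grey stand, without dropping it. Then swing the yellow-tipped kickstand out and down, over centre, until it is fully down, and take hold of the frame stub (its T-bar is the handle) and bring the mast upright. The program finishes while still holding the mast upright with the gripper, clear of its rear stop and not resting on the kickstand; leave the other things on the bench where they are.

Things in the scene. Friction and masses are not known exactly. Their poses are not given: they have to be found in the camera images.
- stand: Grey fixed bench stand, yaw varies. Origin on the bench straight below the hub axis; its y axis is parallel to the hub axis, +x points to the rear stop post (steel rod with rubber ball, up to 142 mm high, at x +40 to +90 mm). Plate 12 mm thick, from x -120 to +95 mm and y -55 to +55 mm; two fork cheeks carry the hub.
- mast: Blue frame stub, tube 18 x 22 mm, black box behind, 0.8 kg, free to tip about its hub. Origin on the hub axis, 55 mm above the bench; z runs up the tube, y along the hub. It starts tipped 0.30 rad to the stand's +x, on the rear stop; upright = z vertical. Let go it falls back on the stop, or forward until the lowered kickstand's tip meets the plate, about 0.11 rad past upright.
- mast_bar (a point): Middle of the black T-bar at the mast's top, 209 mm from the hub axis: round bar 16 mm thick, 36 mm long along y, round ends; a pin 10 mm thick stands 17 mm above it (vertical while the mast leans on its stop). Can be gripped over its two ends, or across it.
- kickstand (a joint): Kickstand angle to the mast, rad: 0 folded up along the mast's front (the stand's -x side), 2.5 fully down at its stop. It swings out to -x, then down. An over-centre spring beside it (about 0.04 N m, 0.5 N at the foot bar) pulls it to either end: with the mast on its stop, let go below about 0.85 it folds up again, beyond 1.1 it goes down by itself.
- kickstand_hinge (a point): Kickstand hinge, on the mast: 85 mm up the mast from the hub axis and 24 mm in front of it (mast's -x); its axis is parallel to y.
- foot_bar (a point): Middle of the kickstand's yellow foot bar, 117 mm from its hinge: round bar 16 mm thick, 44 mm long along y, round ends, with a yellow pin 10 mm thick standing 17 mm beyond it. At the start it lies in front of the T-bar at the same height, 25 mm from it centre to centre.
- travel_ring: Red ring, 56 mm outside, 40 mm inside diameter, 10 mm high, 40 g. Origin at the centre of its underside. It starts level on the foot bar and the T-bar, round their two pins, and so locks the kickstand; it must rise 20 mm to clear the pins. The mat left of the stand (x 0.42 to 0.50, y 0.17 to 0.26) is always free.
- driver_red: Bystander: red screwdriver, about 137 x 97 x 24 mm as it lies, on the right. Leave it.
- tape_black: Bystander: black tape roll, 67 mm across, 18 mm high, on the right. Leave it.
- solder_reel: Bystander: white solder reel, 60 mm across, 36 mm high, on the right. Leave it.
- flux_jar: Bystander: flux tin, 46 mm across, 35 mm high, on the right. Leave it.
- side_cutters: Bystander: orange side cutters, 119 x 85 x 12 mm, on the left. Leave it.
- tape_yellow: Bystander: yellow tape roll, 62 mm across, 19 mm high, on the left. Leave it.
- hero_pack: Bystander: small black battery pack, 89 x 56 x 19 mm, on the left. Leave it.

How it is judged:
By the outcome, as a careful person would: the job done as asked, in the order asked, and still so for the second after the job is handed in, while the arm keeps its last pose, push and grip.
It also fails if it takes over 72 s, if anything falls off the work surface, if the arm or the gripper's body presses on something with over 40 N, if the wrist force passes 120 N, or if a joint passes its speed limit or range.

### The arm

A 7-joint arm with a two-finger parallel gripper is mounted at the origin on a cart in front of the work surface, level with it; the furniture and walls round the work are solid. World frame = base frame: x ahead of the robot, y to its left, z up, the work surface at z = 0. Lengths are in m, angles in degrees, forces in N, time in s.
With the tool pointing down it reaches from about 0.425 to 0.925 m from the base axis. Payload 6.8 kg.
Tool frame: the origin (TCP) lies on the centre line of the jaws, within the pads' length; the fingertips stand 19 mm ahead of it and the grasp point (between the pads) is the TCP; x points along the fingers, y is the direction in which the jaws open and shut, and the axes are right-handed (so a half turn about x gives the same grasp; the last joint's range is limited). The gripper opens to 88 mm and grips with 3 to 60 N. Pads are 20 mm wide; open, the fingers measure 115 mm over their backs; the gripper's body (75 mm by 178 mm) begins 61 mm behind the grasp point.
Start: joints at [63.822, 27.33, 1.283, 89.118, -0.659, 63.558, -4.761], TCP at [0.231, -0.634, 0.242] pointing down, gripper open.
Joint ranges: [-169.35, 169.35], [-19.33, 120.38], [-80.79, 83.38], [13.8, 139.57], [-78.32, 258.32], [9.67, 109.79], [-169.56, 169.56]. Speed limits (degrees/s): [136.94, 136.94, 180, 180, 180, 180, 180].

### API

Orientations are given as [roll, pitch, yaw] about the fixed x, y, z axes, in that order (R = Rz(yaw) Ry(pitch) Rx(roll)).
In Python, from rig import ctrl gives the robot as it stands.
- The arm moves only by the tool send_rows, never from a script. Its argument "targets" is text: rows parted by semicolons, each of 6 numbers parted by spaces: the shift along the world's x, y, z in m, then the turn, a rotation vector about the world's x, y, z in rad. In form: dx dy dz rx ry rz; .... A call has 1 to 12 rows; each row is the pose to reach, as a shift and turn from the pose commanded when the call began; what a row does not reach only later rows make up. A row lasts 1/8 s, in which the tool goes at most 62.5 mm and 10.7 degrees, less where a joint would pass 70% of its speed; a pose out of reach is approached as far as the arm can. A call with a gripper value outside its range is refused whole. "jaw" is the opening, from -1 (shut) to 1 (fully open), set as the call begins (left out, the last holds). The fingers move at their own pace and stop on an object; the grip force is fixed at half the most. Time passes only in rows, so rows that repeat a pose let the fingers close. It gives the time, the measured TCP pose, the force and the opening at its end, in the units of the state.
- ctrl.sense(): the state, without advancing time (a new reading comes with each control period).
- ctrl.grab_frame(name): name is "scene" or "side" or "wrist"; returns (picture, depth): 420x560x3 uint8, red, green, blue; 420x560 float32, m along the optical axis (not along the pixel's ray), 0 where there is no reading.
- ctrl.calibration(name): a dict with "K" (3x3 intrinsics, pixels), "origin" and "rotation" of the camera in the world. Camera axes: x right, y down, z forward; pixel columns grow to the right and rows downward; lengths in m; the calibration is good to about 2 mm. A picture is of the moment at which its call begins: read the wrist's pose just before it. calibration takes no time and is no camera call; for the wrist camera it gives the pose at the moment of the call.
- ctrl.finish_job(): hands the job in, once; it reports no verdict.
The state is a dict: "time_s": time; "q": joint angles; "qd": joint speeds; "joint_torque": joint torques, N m; "tool_pos": TCP position; "ee_rot": TCP orientation; "force": force on the tool from outside, world axes, zero at the start; "ft_torque": the same for the moment, N m; "grip_width": finger opening in m.
Only numpy, scipy, OpenCV 4.12 (cv2) and the standard library are available. Lean on these libraries where they do the work, as an engineer would, in place of code of your own. Each camera call takes 0.05 s, during which the arm holds its last target. There are 200 camera calls.

## Working session

There is one attempt and no reset: what is moved stays moved. The work goes in short steps, Python scripts to look and compute and a tool call to move; the robot and the scene stay as the last step left them, time stands still between calls to the robot, and variables do not carry over. Pictures are saved under pics/ and viewed, about 8 in all and at most 12, crops included, and the job is handed in when it is done.

Besides the shell and the picture viewer there is one more tool, called by a JSON object that holds its "name" and its "arguments", one argument or row to a line. send_rows: Moves the arm, as the interface text tells. Its arguments: {"type":"object","properties":{"targets":{"type":"string"},"jaw":{"type":"number"}},"required":["targets"]}

```bash
mkdir -p pics; ls
cat > h.py <<'E'
import numpy as np, cv2
from rig import ctrl
def grab(n):
    c=ctrl.calibration(n); im,d=ctrl.grab_frame(n); return im,d,c
def cloud(d,c):
    K=np.array(c["K"]);v,u=np.mgrid[:d.shape[0],:d.shape[1]]
    p=np.stack([(u-K[0,2])/K[0,0]*d,(v-K[1,2])/K[1,1]*d,d],-1)
    w=p@np.array(c["rotation"]).T+np.array(c["origin"]); w[d==0]=np.nan; return w
def save(im,n): cv2.imwrite("pics/"+n,im[:,:,::-1])
E
python3 - <<'E'
from h import *
s=ctrl.sense();print({k:np.round(v,3) for k,v in s.items()})
for n in("scene","side"):
    im,d,c=grab(n);save(im,n+"0.png");np.savez(n+"0.npz",im=im,w=cloud(d,c));print(n,np.round(c["origin"],3),np.round(c["rotation"],2).tolist())
E
```

```text
pics
{'time_s': np.float64(0.0), 'q': array([63.823, 27.376,  1.279, 89.178, -0.66 , 63.556, -4.759]), 'qd': array([ 0.052, -0.027,  0.042,  0.027,  0.002,  0.052,  0.016]), 'joint_torque': array([ 1.0000e-03, -5.8285e+01,  1.5350e+00, -2.7260e+01, -5.4000e-02,
        1.7000e-02,  0.0000e+00]), 'tool_pos': array([ 0.23 , -0.634,  0.241]), 'ee_rot': array([-86.543,  89.897, 113.444]), 'force': array([-0.203,  0.324, -0.116]), 'ft_torque': array([ 0.021, -0.039, -0.004]), 'grip_width': np.float64(0.088)}Traceback (most recent call last):
  File "<stdin>", line 4, in <module>
  File "h.py", line 8, in cloud
    w=p@np.array(c["rotation"]).T+np.array(c["origin"]); w[d==0]=np.nan; return w
      ~~~~~~~~~~~~~~~~~~~~~~~~~~~^~~~~~~~~~~~~~~~~~~~~~
ValueError: operands could not be broadcast together with shapes (420,560) (3,)
```

```bash
python3 -c "
import cv2,numpy as np
a=cv2.imread('pics/scene0.png');b=cv2.imread('pics/side0.png')
cv2.imwrite('pics/both0.png',cv2.resize(np.hstack([a,b]),(800,300)))"
```

```text
[ WARN:0@0.036] global loadsave.cpp:275 findDecoder imread_('pics/side0.png'): can't open/read file: check file path/integrity
Traceback (most recent call last):
ValueError: all the input arrays must have same number of dimensions, but the array at index 0 has 3 dimension(s) and the array at index 1 has 1 dimension(s)
```

Run:
```python
from h import *
for n in("scene","side","wrist"): print(n,ctrl.calibration(n))
```

```text
scene {'K': array([[469.92134691,   0.        , 271.05846998],
       [  0.        , 469.92134691, 215.54336754],
       [  0.        ,   0.        ,   1.        ]]), 'origin': array([-0.29763881,  1.07210077,  1.14021788]), 'rotation': array([-125.08800746,   -0.74121717, -142.13851275])}
side {'K': array([[493.13467925,   0.        , 282.64433985],
       [  0.        , 493.13467925, 206.680159  ],
       [  0.        ,   0.        ,   1.        ]]), 'origin': array([-0.15970223,  1.26422683,  1.01717607]), 'rotation': array([-120.21815754,   -1.03001508, -151.60674015])}
wrist {'K': array([[333.50305849,   0.        , 274.53063776],
       [  0.        , 333.50305849, 206.07354889],
       [  0.        ,   0.        ,   1.        ]]), 'origin': array([ 0.29813897, -0.60850674,  0.38425836]), 'rotation': array([ 1.64664383e+02,  1.40503676e-01, -7.00086745e+01])}
```

```bash
sed -i 's/np.array(c\["rotation"\]).T/Rot.from_euler("xyz",c["rotation"],degrees=True).as_matrix().T/; 1a from scipy.spatial.transform import Rotation as Rot' h.py
python3 - <<'E'
from h import *
ims=[]
for n in("scene","side"):
    im,d,c=grab(n);save(im,n+"0.png");w=cloud(d,c);np.savez(n+"0.npz",im=im,w=w);ims.append(im)
    hsv=cv2.cvtColor(im,cv2.COLOR_RGB2HSV).astype(int)
    z=w[...,2]; print(n,"table z med",np.nanmedian(z))
    reg=(w[...,0]>.3)&(w[...,0]<.95)&(abs(w[...,1])<.4)
    H,S,V=hsv[...,0],hsv[...,1],hsv[...,2]
    for nm,m in dict(red=((H<8)|(H>172))&(S>140)&(V>80),yel=(H>20)&(H<35)&(S>130)&(V>100),blue=(H>95)&(H<130)&(S>120)).items():
        m=m&reg&(z>.05); p=w[m]; 
        if len(p): print(nm,len(p),np.round(np.median(p,0),4),np.round(p.min(0),3),np.round(p.max(0),3),[int(np.median(x)) for x in np.nonzero(m)[::-1]])
save(cv2.resize(np.hstack(ims),(800,300)),"both0.png")
E
```

```text
scene table z med 0.00215272785465781
red 75 [ 0.568  -0.0313  0.2708] [ 0.54  -0.062  0.055] [ 0.895 -0.005  0.278] [264, 189]
yel 36 [ 0.5551 -0.018   0.2574] [ 0.541 -0.041  0.105] [ 0.86  -0.004  0.284] [266, 194]
blue 1500 [0.6219 0.2413 0.0998] [ 0.521 -0.399  0.05 ] [0.94  0.4   0.233] [201, 258]
side table z med 0.001274739025302729
red 93 [ 0.5702 -0.0312  0.2678] [ 0.543 -0.08   0.123] [ 0.946 -0.002  0.277] [271, 178]
yel 43 [ 0.5552 -0.0204  0.2561] [ 0.543 -0.056  0.102] [ 0.862 -0.007  0.279] [273, 182]
blue 1582 [0.6232 0.2258 0.102 ] [ 0.521 -0.397  0.05 ] [0.94  0.4   0.244] [212, 251]
```

View pics/both0.png

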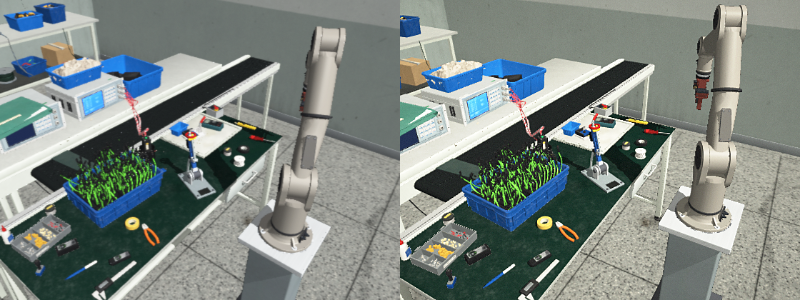

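{"name": "send_rows", "arguments": {
  "targets": "0.02 0.05 0.05 0 0 0;0.05 0.1 0.1 0 0 0;0.08 0.15 0.14 0 0 0;0.11 0.2 0.17 0 0 0;0.14 0.25 0.19 0 0 0;0.17 0.3 0.2 0 0 0;0.2 0.35 0.21 0 0 0;0.22 0.4 0.21 0 0 0;0.24 0.45 0.21 0 0 0;0.26 0.5 0.21 0 0 0;0.28 0.55 0.21 0 0 0;0.29 0.58 0.21 0 0 0"
}}

```text
time_s: 1.65
tool_pos: [0.5211, -0.0511, 0.4515]
ee_rot: [-91.8, 90.0, 108.4]
force: [-0.3, -1.2, 0.4]
grip_width: 0.088
```

{"name": "send_rows", "arguments": {
  "targets": "0 0 0 0 0 0;0 0 0 0 0 0"
}}

```text
time_s: 1.9
tool_pos: [0.5204, -0.0556, 0.4514]
ee_rot: [26.2, 89.9, -133.9]
force: [0.2, -0.2, -0.3]
grip_width: 0.0878
```

Run:
```python
from h import *
s=ctrl.sense();print(s["time_s"],s["tool_pos"],s["ee_rot"],s["q"])
im,d,c=grab("wrist");save(im,"w1.png");w=cloud(d,c);np.savez("w1.npz",im=im,w=w);print(c["origin"],c["rotation"])
hsv=cv2.cvtColor(im,cv2.COLOR_RGB2HSV).astype(int);H,S,V=[hsv[...,i] for i in range(3)];z=w[...,2]
for nm,m in dict(red=((H<8)|(H>172))&(S>140)&(V>80),yel=(H>20)&(H<35)&(S>130)&(V>100)).items():
    m=m&(z>.2)&(z<.33);p=w[m];print(nm,len(p),np.round(np.median(p,0),4),np.round(np.percentile(p,[2,98],0),3).tolist(),[int(np.median(x)) for x in np.nonzero(m)[::-1]])
```

```text
1.9 [ 0.52041379 -0.05562962  0.45139975] [  26.21396253   89.94779328 -133.88053235] [ 20.52231019   6.92203683 -23.73210778  90.39281853   2.8351239
  83.3118154  -73.4825718 ]
[ 0.58807735 -0.03005602  0.59490396] [ 1.64626030e+02  1.71343362e-02 -7.00881234e+01]
red 1259 [ 0.5729 -0.0366  0.2715] [[0.545, -0.061, 0.266], [0.596, -0.01, 0.275]] [276, 132]
yel 192 [ 0.557  -0.0292  0.2636] [[0.551, -0.043, 0.259], [0.566, -0.018, 0.281]] [263, 147]
```

View pics/w1.png

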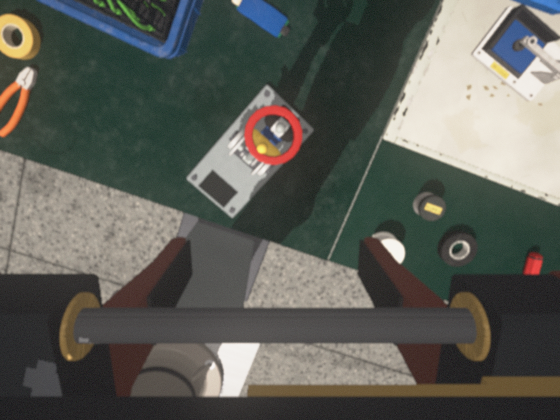

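Run:
```python
from h import *
from scipy.optimize import least_squares
D=np.load("w1.npz");im,w=D["im"],D["w"];z=w[...,2]
hsv=cv2.cvtColor(im,cv2.COLOR_RGB2HSV).astype(int);H,S,V=[hsv[...,i] for i in range(3)]
m=((H<8)|(H>172))&(S>140)&(V>80)&(z>.268)&(z<.28);p=w[m]
e=cv2.minEnclosingCircle(p[:,:2].astype(np.float32));print("enc",e)
f=least_squares(lambda q:np.clip(abs(np.hypot(p[:,0]-q[0],p[:,1]-q[1])-.024)-.004,0,None),p[:,:2].mean(0));c=f.x
print("ring",c,np.median(p[:,2]),f.cost)
near=np.hypot(w[...,0]-c[0],w[...,1]-c[1])<.25
m=near&(z>.008)&(z<.018)&(w[...,0]>.4)&(w[...,0]<.72)&(S<70)&(V>70)
n,l,st,_=cv2.connectedComponentsWithStats(cv2.morphologyEx(m.astype(np.uint8),cv2.MORPH_CLOSE,np.ones((5,5))))
i=1+np.argmax(st[1:,4]);p=w[(l==i)&m];print(len(p),np.median(p[:,2]))
r=cv2.minAreaRect((p[:,:2]*1000).astype(np.float32));print(r);print(cv2.boxPoints(r))
```

```text
enc ((0.569219708442688, -0.0350751169025898), 0.027776625007390976)
ring [ 0.56929123 -0.03493902] 0.2716485159411892 3.69901817270218e-07
3835 0.01283098659730264
((508.9549560546875, -10.140823364257812), (110.1751480102539, 214.89561462402344), 67.2636489868164)
[[ 388.56573     -19.420074  ]
 [ 586.76245    -102.47535   ]
 [ 629.3442       -0.86157227]
 [ 431.14746      82.1937    ]]
```

Run:
```python
from h import *
for n in("scene0","side0","w1"):
    w=np.load(n+".npz")["w"].reshape(-1,3);w=w[~np.isnan(w[:,0])]
    print(n)
    for x in np.arange(.38,.64,.04):
        print(round(x,2),[ (lambda p: round(float(np.percentile(p,98)),3) if len(p)>3 else None)(w[(abs(w[:,0]-x)<.02)&(abs(w[:,1]-y)<.02),2]) for y in np.arange(.06,.40,.04)])
s=ctrl.sense();R=Rot.from_euler("xyz",s["ee_rot"],degrees=True).as_matrix();print(R.round(3))
R=Rot.from_euler("xyz",ctrl.calibration("wrist")["rotation"],degrees=True).as_matrix();print(R.round(3))
```

```text
scene0
0.38 [0.007, 0.006, 0.006, 0.006, 0.006, 0.006, 0.006, 0.007, 0.006]
0.42 [0.019, 0.007, 0.006, 0.006, 0.007, 0.006, 0.007, 0.006, 0.016]
0.46 [0.018, 0.006, 0.005, 0.004, 0.006, 0.006, 0.006, 0.005, 0.015]
0.5 [0.017, 0.006, 0.007, 0.006, 0.006, 0.006, 0.006, 0.005, 0.015]
0.54 [0.008, 0.007, 0.006, 0.005, 0.005, 0.005, 0.006, 0.007, 0.025]
0.58 [0.008, 0.006, 0.005, 0.006, 0.008, 0.005, 0.006, 0.006, 0.023]
0.62 [0.008, 0.005, 0.168, 0.206, 0.13, 0.13, 0.124, 0.124, 0.123]
side0
0.38 [0.004, 0.005, 0.004, 0.004, 0.004, 0.004, 0.004, 0.004, 0.005]
0.42 [0.017, 0.006, 0.005, 0.005, 0.004, 0.004, 0.004, 0.005, 0.013]
0.46 [0.015, 0.004, 0.006, 0.004, 0.004, 0.004, 0.004, 0.004, 0.015]
0.5 [0.015, 0.004, 0.005, 0.005, 0.004, 0.004, 0.005, 0.004, 0.014]
0.54 [0.006, 0.004, 0.004, 0.004, 0.005, 0.004, 0.004, 0.004, 0.022]
0.58 [0.003, 0.004, 0.005, 0.005, 0.004, 0.005, 0.005, 0.005, 0.022]
0.62 [0.004, 0.004, 0.17, 0.161, 0.123, 0.126, 0.121, 0.121, 0.122]
w1
0.38 [0.003, 0.003, 0.003, 0.003, 0.003, 0.003, 0.003, 0.003, 0.009]
0.42 [0.016, 0.003, 0.003, 0.003, 0.003, 0.003, 0.003, 0.003, 0.013]
0.46 [0.016, 0.003, 0.003, 0.003, 0.003, 0.003, 0.003, 0.003, 0.013]
0.5 [0.014, 0.003, 0.003, 0.003, 0.003, 0.003, 0.003, 0.003, 0.013]
0.54 [0.003, 0.003, 0.003, 0.003, 0.003, 0.003, 0.003, 0.003, 0.021]
0.58 [0.003, 0.003, 0.003, 0.003, 0.003, 0.003, 0.003, 0.003, 0.021]
0.62 [0.003, 0.003, 0.191, 0.196, 0.124, 0.122, 0.122, 0.034, 0.003]
[[-0.     0.34  -0.941]
 [-0.001 -0.941 -0.34 ]
 [-1.     0.     0.001]]
[[ 0.34  -0.907 -0.249]
 [-0.941 -0.328 -0.09 ]
 [-0.     0.265 -0.964]]
```

{"name": "send_rows", "arguments": {
  "targets": "0.01 0.005 -0.02 0 0 -0.15;0.02 0.01 -0.04 0 0 -0.3;0.03 0.015 -0.06 0 0 -0.45;0.04 0.02 -0.08 0 0 -0.6;0.0486 0.02 -0.1 0 0 -0.745;0.0486 0.02 -0.1 0 0 -0.745;0.0486 0.02 -0.1 0 0 -0.745",
  "jaw": 1
}}

```text
time_s: 2.82
tool_pos: [0.5693, -0.0353, 0.3525]
ee_rot: [-176.7, 89.9, -19.3]
force: [-0.5, 0.2, -0.2]
grip_width: 0.0874
```

```bash
cat >> h.py <<'E'
def st():
    s=ctrl.sense();R=Rot.from_euler("xyz",s["ee_rot"],degrees=True).as_matrix()
    print("t %.2f"%s["time_s"],"pos",s["tool_pos"].round(4),"F",s["force"].round(1),"w",round(float(s["grip_width"]),4),"\nq",s["q"].round(1),"toolx",R[:,0].round(3),"tooly",R[:,1].round(3)); return s,R
C0=np.array([.5205,-.0149]);EX=np.array([.9223,-.3865]);EY=np.array([.3865,.9223])
def tostand(w): d=w[...,:2]-C0; return np.stack([d@EX,d@EY,w[...,2]],-1)
def mask(im):
    H,S,V=[cv2.cvtColor(im,cv2.COLOR_RGB2HSV).astype(int)[...,i] for i in range(3)]
    return dict(red=((H<8)|(H>172))&(S>140)&(V>80),yel=(H>20)&(H<35)&(S>130)&(V>100))
E
python3 - <<'E'
from h import *
s,R=st();im,d,c=grab("wrist");save(im,"w2.png");w=cloud(d,c);np.savez("w2.npz",im=im,w=w)
p=w[mask(im)["red"]&(w[...,2]>.264)&(w[...,2]<.285)];print(len(p),np.median(p[:,2]),cv2.minEnclosingCircle(p[:,:2].astype(np.float32)))
q=tostand(w);p=q[mask(im)["yel"]&(w[...,2]>.2)];print("yel",np.percentile(p,[2,50,98],0).round(4))
E
```

```text
t 2.83 pos [ 0.5693 -0.0353  0.3525] F [-0.5  0.2 -0.2] w 0.0874 
q [  14.2   13.9  -20.6   94.4    5.1   72.6 -120. ] toolx [ 0.001 -0.    -1.   ] tooly [-0.385 -0.923 -0.   ]
2204 0.27164982674159804 ((0.5697224736213684, -0.03481173515319824), 0.02796758897602558)
yel [[ 0.035  -0.0143  0.2578]
 [ 0.0409  0.0005  0.2631]
 [ 0.045   0.0155  0.2807]]
```

View pics/w2.png

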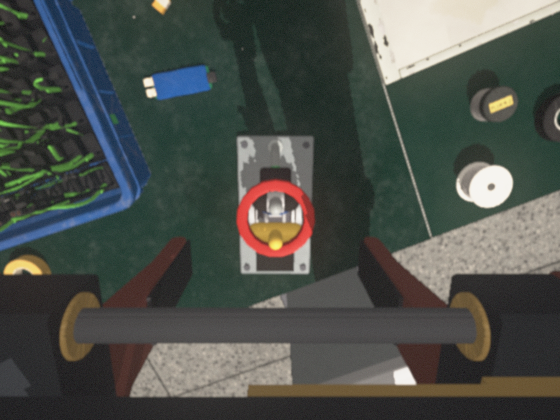

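{"name": "send_rows", "arguments": {
  "targets": "0 0 -0.03 0 0 0;0 0 -0.055 0 0 0;0 0 -0.0715 0 0 0;0 0 -0.0715 0 0 0;0 0 -0.0715 0 0 0"
}}

```text
time_s: 3.5
tool_pos: [0.5699, -0.0344, 0.2814]
ee_rot: [-158.7, 89.9, -1.4]
force: [-0.3, 0.3, 0.1]
grip_width: 0.0877
```

{"name": "send_rows", "arguments": {
  "targets": "0 0 0 0 0 0;0 0 0 0 0 0;0 0 0 0 0 0;0 0 0 0 0 0;0 0 0 0 0 0;0 0 0 0 0 0",
  "jaw": 0.1
}}

```text
time_s: 4.25
tool_pos: [0.5693, -0.0348, 0.2803]
ee_rot: [119.6, 90.0, -83.1]
force: [-0.1, -1.4, 1.1]
grip_width: 0.0542
```

{"name": "send_rows", "arguments": {
  "targets": "0 0 0 0 0 0;0 0 0 0 0 0;0 0 0.01 0 0 0;0 0 0.02 0 0 0;0 0 0.035 0 0 0;0 0 0.05 0 0 0;0 0 0.06 0 0 0;0 0 0.06 0 0 0",
  "jaw": -0.2
}}

```text
time_s: 5.25
tool_pos: [0.5697, -0.0343, 0.3412]
ee_rot: [-159.7, 89.9, -2.4]
force: [0.9, -0.3, -0.7]
grip_width: 0.0542
```

Run:
```python
from h import *
s,R=st();im,d,c=grab("wrist");save(im,"w3.png");w=cloud(d,c);np.savez("w3.npz",im=im,w=w)
p=w[mask(im)["red"]&(w[...,2]>.3)&(w[...,2]<.4)];print(len(p),np.percentile(p[:,2],[2,50,98]),cv2.minEnclosingCircle(p[:,:2].astype(np.float32)))
q=tostand(w);p=q[mask(im)["yel"]&(w[...,2]>.2)&(w[...,2]<.29)];print("yel",len(p),np.percentile(p,[2,50,98],0).round(4))
```

```text
t 5.25 pos [ 0.5697 -0.0343  0.3412] F [ 0.9 -0.3 -0.7] w 0.0542 
q [  14.1   14.3  -20.6   95.4    5.3   71.2 -120.3] toolx [ 0.002 -0.    -1.   ] tooly [-0.386 -0.922 -0.001]
4777 [0.3271453  0.33211592 0.33550339] ((0.569515585899353, -0.03341228887438774), 0.02898125909268856)
yel 594 [[ 0.0334 -0.0184  0.2586]
 [ 0.0401  0.0004  0.2627]
 [ 0.0449  0.0196  0.2806]]
```

View pics/w3.png

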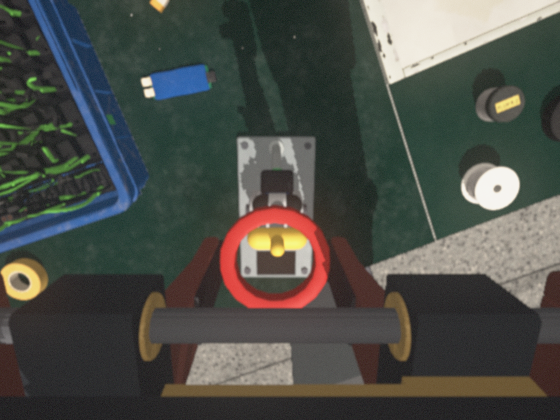

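{"name": "send_rows", "arguments": {
  "targets": "-0.02 0.04 0 0 0 0;-0.04 0.08 0 0 0 0;-0.06 0.12 0 0 0 0;-0.08 0.16 -0.02 0 0 0;-0.1 0.2 -0.06 0 0 0;-0.115 0.229 -0.11 0 0 0;-0.115 0.229 -0.16 0 0 0;-0.115 0.229 -0.21 0 0 0;-0.115 0.229 -0.25 0 0 0;-0.115 0.229 -0.28 0 0 0;-0.115 0.229 -0.29 0 0 0;-0.115 0.229 -0.29 0 0 0"
}}

```text
time_s: 6.8
tool_pos: [0.4541, 0.1946, 0.05]
ee_rot: [43.7, 89.9, -159.0]
force: [-0.1, 0.3, -0.3]
grip_width: 0.0542
```

{"name": "send_rows", "arguments": {
  "targets": "0 0 -0.01 0 0 0;0 0 -0.02 0 0 0;0 0 -0.026 0 0 0;0 0 -0.03 0 0 0;0 0 -0.03 0 0 0"
}}

```text
time_s: 7.42
tool_pos: [0.454, 0.1946, 0.0202]
ee_rot: [76.7, 90.0, -126.0]
force: [-0.9, -0.7, 2.2]
grip_width: 0.0544
```

{"name": "send_rows", "arguments": {
  "targets": "0 0 -0.0007 0 0 0;0 0 -0.0007 0 0 0"
}}

```text
time_s: 7.68
tool_pos: [0.454, 0.1946, 0.0198]
ee_rot: [88.5, 90.0, -114.2]
force: [-3.4, -0.6, 7.5]
grip_width: 0.0541
```

{"name": "send_rows", "arguments": {
  "targets": "0 0 0 0 0 0;0 0 0 0 0 0;0 0 0 0 0 0;0 0 0 0 0 0;0 0 0.02 0 0 0;0 0 0.05 0 0 0;0 0 0.1 0 0 0;0 0 0.15 0 0 0;0 0 0.2 0 0 0;0 0 0.25 0 0 0;0 0 0.3 0 0 0;0.02 -0.04 0.34 0 0 0",
  "jaw": 1
}}

```text
time_s: 9.18
tool_pos: [0.4733, 0.1574, 0.362]
ee_rot: [-119.2, 89.9, 38.5]
force: [0.9, -1.4, -1.0]
grip_width: 0.0877
```

{"name": "send_rows", "arguments": {
  "targets": "0.02 -0.05 0 0 0 0;0.045 -0.1 0 0 0 0;0.065 -0.15 0 0 0 0;0.082 -0.184 0 0 0 0;0.082 -0.184 0 0 0 0;0.082 -0.184 0 0 0 0"
}}

```text
time_s: 9.93
tool_pos: [0.5559, -0.0284, 0.3592]
ee_rot: [-17.2, 89.9, 140.2]
force: [0.1, 0.7, -0.4]
grip_width: 0.0878
```

Run:
```python
from h import *
s,R=st();im,d,c=grab("wrist");save(im,"w4.png");w=cloud(d,c);np.savez("w4.npz",im=im,w=w);q=tostand(w)
m=mask(im)["yel"]&(w[...,2]>.2)&(w[...,2]<.29);p=q[m];print("yel",len(p),np.percentile(p,[1,50,99],0).round(4))
b=p[(p[:,2]>.2605)&(abs(p[:,1])>.008)];print("bar top",len(b),b.mean(0),np.percentile(b,[1,99],0).round(4))
pin=p[(p[:,2]>.276)];print("pin",len(pin),pin.mean(0))
# T-bar: everything near top, not yellow
t=q[(~m)&(w[...,2]>.245)&(w[...,2]<.30)&(abs(q[...,0]-.06)<.03)&(abs(q[...,1])<.03)];print("tbar",len(t),np.percentile(t,[1,50,99],0).round(4))
tt=t[(t[:,2]>.26)&(t[:,2]<.266)];print(tt.mean(0)); tp=t[t[:,2]>.275];print(tp.mean(0))
im,d,c=grab("scene");w=cloud(d,c);p=w[mask(im)["red"]&(abs(w[...,0]-.455)<.06)&(abs(w[...,1]-.195)<.06)];print("ring",len(p),np.percentile(p,[2,50,98],0).round(3))
```

```text
t 9.93 pos [ 0.5559 -0.0284  0.3592] F [ 0.1  0.7 -0.4] w 0.0878 
q [  14.2   12.3  -21.1   95.5    4.6   73.  -120.4] toolx [-0.001  0.001 -1.   ] tooly [-0.385 -0.923 -0.   ]
yel 647 [[ 0.0353 -0.0196  0.2566]
 [ 0.0417  0.0011  0.2622]
 [ 0.0453  0.0204  0.2808]]
bar top 226 [0.04061283 0.00200379 0.26229852] [[ 0.0346 -0.0193  0.2606]
 [ 0.044   0.0199  0.2643]]
pin 94 [0.03960841 0.0007175  0.27879726]
tbar 1487 [[ 0.0311 -0.018   0.2503]
 [ 0.0607  0.0004  0.2625]
 [ 0.0707  0.02    0.2809]]
[5.37925638e-02 2.43329504e-04 2.62519001e-01]
[0.05643384 0.00047384 0.27900495]
ring 149 [[ 0.427  0.17  -0.003]
 [ 0.452  0.195  0.009]
 [ 0.487  0.221  0.017]]
```

View pics/w4.png

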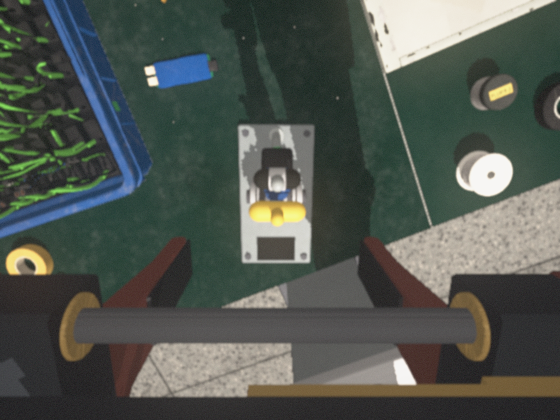

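{"name": "send_rows", "arguments": {
  "targets": "0 -0.0007 -0.03 0 0 0;0 -0.0007 -0.06 0 0 0;0 -0.0007 -0.085 0 0 0;0 -0.0007 -0.101 0 0 0;0 -0.0007 -0.101 0 0 0;0 -0.0007 -0.101 0 0 0"
}}

```text
time_s: 10.78
tool_pos: [0.5569, -0.0297, 0.2595]
ee_rot: [-155.8, 89.9, 1.5]
force: [0.4, -0.6, -0.0]
grip_width: 0.088
```

{"name": "send_rows", "arguments": {
  "targets": "0 0 0 0 0 0;0 0 0 0 0 0;0 0 0 0 0 0;0 0 0 0 0 0;0 0 0 0 0 0;0 0 0 0 0 0;0 0 0 0 0 0;0 0 0 0 0 0",
  "jaw": -0.2
}}

```text
time_s: 11.78
tool_pos: [0.5562, -0.0302, 0.2584]
ee_rot: [76.3, 90.0, -126.4]
force: [-0.6, 0.1, 1.2]
grip_width: 0.0417
```

{"name": "send_rows", "arguments": {
  "targets": "-0.0054 0.0022 0.0015 0 0 0;-0.0108 0.0045 0.0028 0 0 0;-0.0162 0.0068 0.0037 0 0 0;-0.0217 0.0091 0.0045 0 0 0;-0.0272 0.0114 0.0048 0 0 0;-0.0327 0.0137 0.0049 0 0 0;-0.0382 0.016 0.0047 0 0 0;-0.0438 0.0184 0.0042 0 0 0;-0.0493 0.0207 0.0033 0 0 0;-0.0547 0.0229 0.0022 0 0 0;-0.06 0.0252 0.0008 0 0 0;-0.0653 0.0274 -0.0009 0 0 0"
}}

```text
time_s: 13.28
tool_pos: [0.4907, -0.0025, 0.2574]
ee_rot: [57.4, 90.0, -145.3]
force: [-0.4, -0.5, 0.3]
grip_width: 0.0353
```

Run:
```python
from h import *
s,R=st();im,d,c=grab("wrist");save(im,"w5.png");w=cloud(d,c);np.savez("w5.npz",im=im,w=w);q=tostand(w)
m=mask(im)["yel"]&(w[...,2]>.15)&(abs(q[...,1])<.05);p=q[m];print("yel",len(p),np.percentile(p,[1,50,99],0).round(4))
t=q[(~m)&(w[...,2]>.27)&(w[...,2]<.29)&(abs(q[...,0]-.06)<.04)&(abs(q[...,1])<.02)];print("tpin",len(t),np.percentile(t,[1,50,99],0).round(4))
```

```text
t 13.28 pos [ 0.4907 -0.0025  0.2574] F [-0.4 -0.5  0.3] w 0.0353 
q [  13.2   10.5  -22.6  111.4    4.7   59.  -124.2] toolx [-0. -0. -1.] tooly [-0.386 -0.923  0.   ]
yel 3404 [[ 0.0306 -0.0199  0.2583]
 [ 0.0379  0.0007  0.2626]
 [ 0.0445  0.0207  0.2808]]
tpin 800 [[ 0.0342 -0.0041  0.2709]
 [ 0.0618  0.0007  0.2789]
 [ 0.067   0.0051  0.2813]]
```

View pics/w5.png

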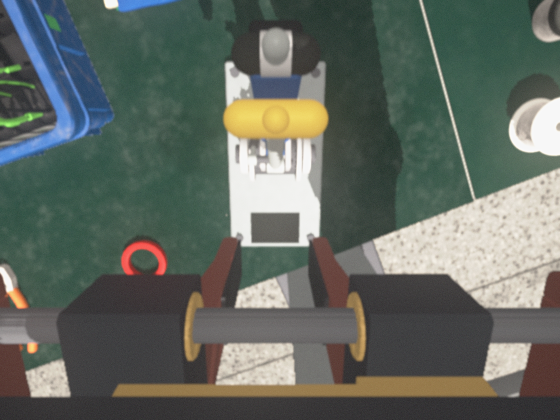

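{"name": "send_rows", "arguments": {
  "targets": "-0.01 0.004 0.02 -0.058 -0.138 0;-0.02 0.008 0.02 -0.116 -0.277 0;-0.03 0.013 0 -0.174 -0.415 0;-0.04 0.017 -0.02 -0.232 -0.553 0;-0.0515 0.022 -0.042 -0.271 -0.646 0;-0.0515 0.022 -0.042 -0.271 -0.646 0;-0.0515 0.022 -0.042 -0.271 -0.646 0",
  "jaw": 1
}}

```text
time_s: 14.2
tool_pos: [0.4422, 0.0162, 0.2514]
ee_rot: [-178.7, 51.2, -21.7]
force: [0.1, 0.1, 1.6]
grip_width: 0.0879
```

Run:
```python
from h import *
s,R=st();im,d,c=grab("wrist");w=cloud(d,c);q=tostand(w);m=mask(im)["yel"]&(w[...,2]>.15)&(abs(q[...,1])<.05);p=q[m];print("yel",len(p),np.percentile(p,[1,50,99],0).round(4))
```

```text
t 14.20 pos [0.4422 0.0162 0.2514] F [0.1 0.1 1.6] w 0.0879 
q [  56.7  -13.6  -74.6  138.2   38.5   19.6 -167.5] toolx [ 0.583 -0.232 -0.779] tooly [-0.386 -0.922 -0.014]
yel 1550 [[ 0.0289 -0.02    0.2515]
 [ 0.033   0.0009  0.2617]
 [ 0.0414  0.021   0.2799]]
```

{"name": "send_rows", "arguments": {
  "targets": "0.01 -0.004 0.03 0.058 0.138 0;0.03 -0.013 0.07 0.116 0.277 0;0.06 -0.025 0.1 0.174 0.415 0;0.09 -0.037 0.13 0.232 0.553 0;0.115 -0.048 0.15 0.271 0.646 0;0.115 -0.048 0.15 0.271 0.646 0;0.115 -0.048 0.15 0.271 0.646 0"
}}

```text
time_s: 15.12
tool_pos: [0.557, -0.0316, 0.4004]
ee_rot: [-22.7, 88.3, 134.1]
force: [-0.3, -0.9, 0.3]
grip_width: 0.0881
```

Run:
```python
from h import *
s,R=st()
```

```text
t 15.12 pos [ 0.557  -0.0316  0.4004] F [-0.3 -0.9  0.3] w 0.0881 
q [  28.6   14.3  -38.1   89.9    7.5   79.9 -123.3] toolx [-0.02   0.021 -1.   ] tooly [-0.394 -0.919 -0.011]
```

```bash
cat >> h.py <<'E'
def Rd(tau):
    ex=np.r_[EX,0];x=-(np.sin(tau)*ex+np.cos(tau)*np.array([0,0,1]));y=-np.r_[EY,0];return np.stack([x,y,np.cross(x,y)],1)
def W(sx,sy,z): return np.r_[C0+sx*EX+sy*EY,z]
def delta(s,R,pos,tau): return (pos-s["tool_pos"]).round(4),Rot.from_matrix(Rd(tau)@R.T).as_rotvec().round(3)
E
python3 - <<'E'
from h import *
s,R=st();print(delta(s,R,W(.0375+.06*.644,.0005,.2547+.06*.765),.7))
E
```

```text
t 15.12 pos [ 0.557  -0.0316  0.4004] F [-0.3 -0.9  0.3] w 0.0881 
q [  28.6   14.3  -38.1   89.9    7.5   79.9 -123.3] toolx [-0.02   0.021 -1.   ] tooly [-0.394 -0.919 -0.011]
(array([ 0.0339, -0.0123, -0.0998]), array([0.253, 0.624, 0.012]))
```

{"name": "send_rows", "arguments": {
  "targets": "0.007 -0.002 -0.01 0.051 0.125 0.002;0.014 -0.005 -0.02 0.101 0.25 0.005;0.02 -0.007 -0.03 0.152 0.374 0.007;0.027 -0.01 -0.05 0.202 0.499 0.01;0.034 -0.0123 -0.075 0.253 0.624 0.012;0.034 -0.0123 -0.0998 0.253 0.624 0.012;0.034 -0.0123 -0.0998 0.253 0.624 0.012;0.034 -0.0123 -0.0998 0.253 0.624 0.012"
}}

```text
time_s: 16.12
tool_pos: [0.5909, -0.0434, 0.3039]
ee_rot: [-0.1, 50.1, 157.2]
force: [0.9, -0.3, 0.7]
grip_width: 0.0877
```

Run:
```python
from h import *
s,R=st();print(delta(s,R,W(.0375,.0005,.2547),.7))
im,d,c=grab("wrist");w=cloud(d,c);save(im,"w6.png");q=tostand(w);m=mask(im)["yel"]&(w[...,2]>.15)&(abs(q[...,1])<.05);p=q[m];print("yel",len(p),np.percentile(p,[1,50,99],0).round(4))
```

```text
t 16.12 pos [ 0.5909 -0.0434  0.3039] F [ 0.9 -0.3  0.7] w 0.0877 
q [  15.5   40.4  -19.9   69.8   -4.3  107.9 -116.7] toolx [-0.591  0.248 -0.768] tooly [-0.386 -0.923 -0.001]
(array([-0.0356,  0.0145, -0.0492]), array([ 0.001,  0.004, -0.001]))
yel 784 [[ 0.0398 -0.0192  0.2536]
 [ 0.044   0.0021  0.2599]
 [ 0.0465  0.0205  0.2792]]
```

View pics/w6.png

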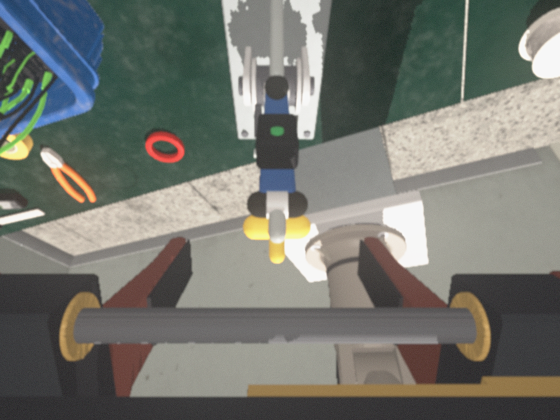

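Run:
```python
from h import *
s,R=st();print(delta(s,R,W(.0375,.0005,.2547),.6))
for a in np.arange(.1,1.31,.1):
    x,z=.0346,.1114;dx=x*(np.cos(a)-1)-z*np.sin(a);dz=x*np.sin(a)+z*(np.cos(a)-1)
    print(round(a,2),*(np.r_[dx*EX,dz].round(4)),*(-min(a,1.1)*EY).round(3),0)
```

```text
t 16.18 pos [ 0.5911 -0.0437  0.3042] F [-0.5  0.6 -0.4] w 0.0879 
q [  15.6   40.3  -19.9   69.8   -4.3  107.9 -116.7] toolx [-0.59   0.248 -0.768] tooly [-0.386 -0.922 -0.002]
(array([-0.0358,  0.0148, -0.0495]), array([-0.038, -0.087, -0.001]))
0.1 -0.0104 0.0044 0.0029 -0.039 -0.092 0
0.2 -0.021 0.0088 0.0047 -0.077 -0.184 0
0.3 -0.0318 0.0133 0.0052 -0.116 -0.277 0
0.4 -0.0425 0.0178 0.0047 -0.155 -0.369 0
0.5 -0.0532 0.0223 0.003 -0.193 -0.461 0
0.6 -0.0636 0.0266 0.0001 -0.232 -0.553 0
0.7 -0.0737 0.0309 -0.0039 -0.271 -0.646 0
0.8 -0.0834 0.0349 -0.009 -0.309 -0.738 0
0.9 -0.0926 0.0388 -0.015 -0.348 -0.83 0
1.0 -0.1011 0.0424 -0.0221 -0.386 -0.922 0
1.1 -0.109 0.0457 -0.03 -0.425 -1.015 0
1.2 -0.1161 0.0487 -0.0388 -0.425 -1.015 0
1.3 -0.1224 0.0513 -0.0483 -0.425 -1.015 0
```

{"name": "send_rows", "arguments": {
  "targets": "0 0 0 -0.038 -0.087 0;-0.009 0.0037 -0.0124 -0.038 -0.087 0;-0.018 0.0074 -0.0248 -0.038 -0.087 0;-0.027 0.011 -0.037 -0.038 -0.087 0;-0.0358 0.0148 -0.0495 -0.038 -0.087 0;-0.0358 0.0148 -0.0495 -0.038 -0.087 0;-0.0358 0.0148 -0.0495 -0.038 -0.087 0"
}}

```text
time_s: 17.05
tool_pos: [0.556, -0.0299, 0.2538]
ee_rot: [0.1, 55.6, 157.3]
force: [-0.3, 0.4, -0.6]
grip_width: 0.0876
```

{"name": "send_rows", "arguments": {
  "targets": "0 0 0 0 0 0;0 0 0 0 0 0;0 0 0 0 0 0;0 0 0 0 0 0;0 0 0 0 0 0;0 0 0 0 0 0;0 0 0 0 0 0",
  "jaw": -0.4
}}

```text
time_s: 17.92
tool_pos: [0.5554, -0.0299, 0.2522]
ee_rot: [0.2, 55.4, 157.4]
force: [-0.3, -0.2, -0.4]
grip_width: 0.0422
```

{"name": "send_rows", "arguments": {
  "targets": "-0.0052 0.0022 0.0016 -0.019 -0.046 0;-0.0104 0.0044 0.0029 -0.039 -0.092 0;-0.0157 0.0066 0.004 -0.058 -0.138 0;-0.021 0.0088 0.0047 -0.077 -0.184 0;-0.0264 0.011 0.005 -0.097 -0.231 0;-0.0318 0.0133 0.0052 -0.116 -0.277 0;-0.0371 0.0155 0.0051 -0.135 -0.323 0;-0.0425 0.0178 0.0047 -0.155 -0.369 0;-0.0479 0.02 0.004 -0.174 -0.415 0;-0.0532 0.0223 0.003 -0.193 -0.461 0;-0.0584 0.0245 0.0017 -0.212 -0.507 0;-0.0636 0.0266 0.0001 -0.232 -0.553 0"
}}

```text
time_s: 19.42
tool_pos: [0.4916, -0.0032, 0.252]
ee_rot: [29.3, 89.9, -173.6]
force: [2.1, -0.5, -6.4]
grip_width: 0.0421
```

Run:
```python
from h import *
s,R=st();print(tostand(s["tool_pos"]))
im,d,c=grab("wrist");w=cloud(d,c);save(im,"w7.png");q=tostand(w);m=mask(im)["yel"]&(w[...,2]>.1)&(abs(q[...,1])<.05);p=q[m];print("yel",len(p),np.percentile(p,[1,50,99],0).round(4) if len(p) else 0)
```

```text
t 19.43 pos [ 0.4916 -0.0032  0.252 ] F [ 2.1 -0.5 -6.4] w 0.0421 
q [  13.7   11.   -23.3  111.6    5.1   58.5 -124.7] toolx [-0.002 -0.    -1.   ] tooly [-0.388 -0.922  0.001]
[-0.03122483 -0.00037959  0.25197256]
yel 1809 [[-0.0384 -0.02    0.2532]
 [-0.0276  0.0008  0.26  ]
 [-0.025   0.021   0.2699]]
```

{"name": "send_rows", "arguments": {
  "targets": "-0.005 0.0021 -0.0025 -0.019 -0.046 0;-0.0101 0.0043 -0.005 -0.039 -0.092 0;-0.015 0.0063 -0.0075 -0.058 -0.138 0;-0.0198 0.0083 -0.0101 -0.077 -0.184 0;-0.0245 0.0103 -0.013 -0.097 -0.231 0;-0.029 0.0122 -0.0161 -0.116 -0.277 0;-0.0333 0.014 -0.0195 -0.135 -0.323 0;-0.0375 0.0158 -0.0232 -0.155 -0.369 0;-0.0415 0.0175 -0.027 -0.174 -0.415 0;-0.0454 0.0191 -0.0311 -0.193 -0.461 0;-0.049 0.0206 -0.0355 -0.193 -0.461 0;-0.0525 0.0221 -0.0399 -0.193 -0.461 0"
}}

```text
time_s: 20.98
tool_pos: [0.4392, 0.0187, 0.2148]
ee_rot: [-179.9, 61.7, -22.6]
force: [2.7, 0.0, -1.4]
grip_width: 0.0421
```

Run:
```python
from h import *
s,R=st();print(tostand(s["tool_pos"]))
im,d,c=grab("wrist");w=cloud(d,c);save(im,"w8.png");q=tostand(w);m=mask(im)["yel"]&(w[...,2]>.1)&(abs(q[...,1])<.05);p=q[m];print("yel",len(p),np.percentile(p,[1,50,99],0).round(4) if len(p) else 0)
```

```text
t 20.98 pos [0.4392 0.0187 0.2148] F [ 2.7  0.  -1.4] w 0.0421 
q [  18.4   -0.9  -42.3  135.9   40.5   30.9 -169.4] toolx [ 0.437 -0.182 -0.881] tooly [-0.385 -0.923 -0.001]
[-0.08795561 -0.00042969  0.21477627]
yel 2957 [[-0.1022 -0.0196  0.2195]
 [-0.0921  0.0007  0.2239]
 [-0.084   0.0206  0.2265]]
```

{"name": "send_rows", "arguments": {
  "targets": "0 0 0 0 0 0;0 0 0 0 0 0;0 0 0 0 0 0;0 0 0.02 0.039 0.092 0;0 0 0.05 0.077 0.184 0;0.01 -0.004 0.09 0.116 0.277 0;0.03 -0.013 0.13 0.155 0.369 0;0.06 -0.025 0.16 0.193 0.461 0;0.09 -0.038 0.17 0.193 0.461 0;0.105 -0.044 0.17 0.193 0.461 0;0.105 -0.044 0.17 0.193 0.461 0",
  "jaw": 1
}}

```text
time_s: 22.4
tool_pos: [0.5436, -0.0259, 0.3832]
ee_rot: [1.7, 89.5, 158.9]
force: [-0.4, 0.9, -0.3]
grip_width: 0.0877
```

Run:
```python
from h import *
s,R=st();print(tostand(s["tool_pos"]))
im,d,c=grab("wrist");w=cloud(d,c);save(im,"w9.png");np.savez("w9.npz",im=im,w=w);q=tostand(w);m=mask(im)["yel"]&(w[...,2]>.03)&(abs(q[...,1])<.05)&(abs(q[...,0])<.15);p=q[m];print("yel",len(p),np.percentile(p,[1,50,99],0).round(4) if len(p) else 0)
t=q[(w[...,2]>.245)&(w[...,2]<.29)&(abs(q[...,0]-.06)<.04)&(abs(q[...,1])<.025)];print("tbar",len(t),np.percentile(t,[1,50,99],0).round(4))
tp=t[t[:,2]>.275];print("tpin",len(tp),np.percentile(tp,[1,50,99],0).round(4))
im,d,c=grab("side");w=cloud(d,c);q=tostand(w);m=mask(im)["yel"]&(w[...,2]>.03)&(abs(q[...,1])<.04)&(abs(q[...,0])<.15);p=q[m];print("side yel",len(p),np.percentile(p,[5,50,95],0).round(4) if len(p) else 0)
```

```text
t 22.40 pos [ 0.5436 -0.0259  0.3832] F [-0.4  0.9 -0.3] w 0.0877 
q [  23.2   11.8  -31.8   94.     6.1   76.4 -122.2] toolx [-0.008  0.003 -1.   ] tooly [-0.387 -0.922  0.   ]
[ 0.0255088  -0.00119285  0.38324682]
yel 102 [[-0.0995 -0.0199  0.0761]
 [-0.0875  0.0075  0.0798]
 [-0.0838  0.0207  0.0832]]
tbar 889 [[ 0.0513 -0.0159  0.2501]
 [ 0.0636  0.0008  0.2622]
 [ 0.0708  0.017   0.2811]]
tpin 138 [[ 0.0582 -0.0037  0.2758]
 [ 0.0631  0.0008  0.2792]
 [ 0.0672  0.0052  0.2817]]
side yel 56 [[-0.1044 -0.0142  0.0618]
 [-0.0959  0.0027  0.0771]
 [ 0.0078  0.0199  0.2781]]
```

View pics/w9.png

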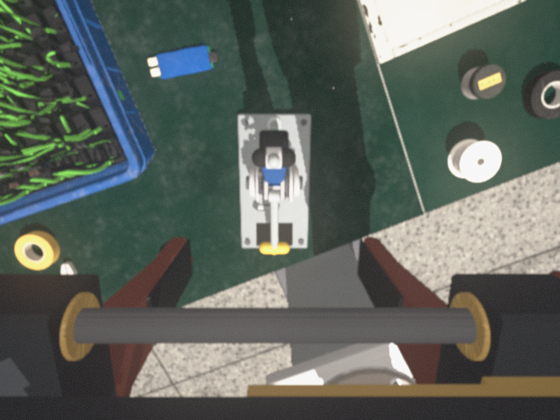

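Run:
```python
from h import *
s,R=st();print(delta(s,R,W(.0625+.06*.2955,.0006,.2547+.06*.9553),.3));print(delta(s,R,W(.0625,.0006,.2547),.3))
```

```text
t 22.50 pos [ 0.5427 -0.0252  0.3838] F [ 0.   0.1 -0.1] w 0.0878 
q [  23.3   11.6  -31.9   94.1    6.1   76.4 -122.2] toolx [-0.007  0.002 -1.   ] tooly [-0.386 -0.923  0.001]
(array([ 0.0521, -0.0201, -0.0718]), array([ 0.113,  0.27 , -0.001]))
(array([ 0.0357, -0.0133, -0.1291]), array([ 0.113,  0.27 , -0.001]))
```

{"name": "send_rows", "arguments": {
  "targets": "0.026 -0.01 -0.02 0.056 0.135 0;0.0521 -0.0201 -0.05 0.113 0.27 0;0.0521 -0.0201 -0.0718 0.113 0.27 0;0.048 -0.0184 -0.086 0.113 0.27 0;0.044 -0.0167 -0.1 0.113 0.27 0;0.04 -0.015 -0.115 0.113 0.27 0;0.0357 -0.0133 -0.1291 0.113 0.27 0;0.0357 -0.0133 -0.1291 0.113 0.27 0;0.0357 -0.0133 -0.1291 0.113 0.27 0"
}}

```text
time_s: 23.62
tool_pos: [0.5799, -0.0397, 0.256]
ee_rot: [-0.0, 72.9, 157.2]
force: [-0.3, -0.4, 0.3]
grip_width: 0.0877
```

{"name": "send_rows", "arguments": {
  "targets": "0 0 0 0 0 0;0 0 0 0 0 0;0 0 0 0 0 0;0 0 0 0 0 0;0 0 0 0 0 0;0 0 0 0 0 0;0 0 0 0 0 0;0 0 0 0 0 0",
  "jaw": -0.5
}}

```text
time_s: 24.62
tool_pos: [0.5795, -0.04, 0.2554]
ee_rot: [0.2, 72.9, 157.3]
force: [-0.5, -1.1, 1.1]
grip_width: 0.034
```

Run:
```python
from h import *
s,R=st();t=tostand(s["tool_pos"]);print(t)
h=np.array([.0007,.055])
for a in (.05,.1,.15,.2,.25,.3):
    x,z=.0618,.1997;dx=x*(np.cos(a)-1)-z*np.sin(a);dz=x*np.sin(a)+z*(np.cos(a)-1)
    print(a,*(np.r_[dx*EX,dz].round(4)),*(-a*EY).round(3),0)
```

```text
t 24.62 pos [ 0.5795 -0.04    0.2554] F [-0.5 -1.1  1.1] w 0.034 
q [  21.9   29.9  -30.    88.2    6.2   80.6 -121.2] toolx [-0.272  0.113 -0.956] tooly [-0.388 -0.922  0.001]
[ 0.06410079 -0.00035448  0.2554206 ]
0.05 -0.0093 0.0039 0.0028 -0.019 -0.046 0
0.1 -0.0187 0.0078 0.0052 -0.039 -0.092 0
0.15 -0.0282 0.0118 0.007 -0.058 -0.138 0
0.2 -0.0377 0.0158 0.0083 -0.077 -0.184 0
0.25 -0.0473 0.0198 0.0091 -0.097 -0.231 0
0.3 -0.057 0.0239 0.0093 -0.116 -0.277 0
```

Gripped (34 mm on the 36 mm bar, the same 2 mm bias as before). Raising the mast along its arc.

{"name": "send_rows", "arguments": {
  "targets": "-0.0046 0.0019 0.0014 -0.01 -0.023 0;-0.0093 0.0039 0.0028 -0.019 -0.046 0;-0.014 0.0058 0.004 -0.029 -0.069 0;-0.0187 0.0078 0.0052 -0.039 -0.092 0;-0.0234 0.0098 0.0061 -0.048 -0.115 0;-0.0282 0.0118 0.007 -0.058 -0.138 0;-0.033 0.0138 0.0077 -0.068 -0.161 0;-0.0377 0.0158 0.0083 -0.077 -0.184 0;-0.0425 0.0178 0.0087 -0.087 -0.207 0;-0.0473 0.0198 0.0091 -0.097 -0.231 0;-0.0521 0.0218 0.0092 -0.106 -0.254 0;-0.057 0.0239 0.0093 -0.116 -0.277 0"
}}

```text
time_s: 26.12
tool_pos: [0.5221, -0.0159, 0.2649]
ee_rot: [175.4, 89.8, -27.4]
force: [-1.2, -4.9, 2.8]
grip_width: 0.0338
```

{"name": "send_rows", "arguments": {
  "targets": "0 0 0 0 0 0;0 0 0 0 0 0;0 0 0 0 0 0"
}}

```text
time_s: 26.5
tool_pos: [0.5222, -0.0159, 0.2649]
ee_rot: [169.0, 89.9, -33.8]
force: [-2.5, -5.5, 3.3]
grip_width: 0.0342
```

Run:
```python
from h import *
s,R=st();print(tostand(s["tool_pos"]))
im,d,c=grab("wrist");w=cloud(d,c);np.savez("w10.npz",im=im,w=w);q=tostand(w);a=im
H,S,V=[cv2.cvtColor(im,cv2.COLOR_RGB2HSV).astype(int)[...,i] for i in range(3)]
for z0 in np.arange(.03,.30,.02):
    r=q[(w[...,2]>z0)&(w[...,2]<z0+.02)&(abs(q[...,1])<.012)&(abs(q[...,0])<.13)]
    if len(r)>5:print(round(z0,2),len(r),np.percentile(r[:,0],[5,50,95]).round(4))
ims=[a]
im,d,c=grab("side");w=cloud(d,c);q=tostand(w)
m=mask(im)["yel"]&(w[...,2]>.02)&(abs(q[...,1])<.04)&(abs(q[...,0])<.15);p=q[m];print("side yel",len(p),np.percentile(p,[5,50,95],0).round(4))
b=(H>=0)
H,S,V=[cv2.cvtColor(im,cv2.COLOR_RGB2HSV).astype(int)[...,i] for i in range(3)]
m=(H>95)&(H<130)&(S>110)&(w[...,2]>.06)&(abs(q[...,1])<.03)&(abs(q[...,0])<.12)
p=q[m];print("blue",len(p));
for z0 in np.arange(.06,.27,.02):
    r=p[(p[:,2]>z0)&(p[:,2]<z0+.02)]
    if len(r)>2:print(round(z0,2),len(r),r.mean(0).round(4))
v,u=np.nonzero(m);cv,cu=int(np.median(v)),int(np.median(u))
ims.append(cv2.resize(im[cv-52:cv+53,cu-70:cu+70],(560,420),interpolation=cv2.INTER_CUBIC))
save(cv2.resize(np.hstack(ims),(800,300)),"fin.png")
```

```text
t 26.50 pos [ 0.5222 -0.0159  0.2649] F [-2.5 -5.5  3.3] w 0.0342 
q [  22.4   14.4  -32.2  106.7    8.8   61.3 -126.1] toolx [ 0.002 -0.001 -1.   ] tooly [-0.388 -0.922  0.   ]
[ 0.00194099 -0.00030745  0.26488589]
0.03 14 [0.0793 0.0828 0.0839]
0.05 205 [0.0159 0.0193 0.081 ]
0.07 233 [0.0109 0.0126 0.0789]
0.09 207 [0.0091 0.0112 0.0752]
0.11 117 [0.0632 0.0667 0.0701]
0.13 484 [0.0463 0.0545 0.0626]
0.19 111 [0.029  0.0295 0.0298]
0.21 261 [0.029  0.0295 0.0299]
0.23 2179 [0.0093 0.0205 0.0297]
0.25 988 [0.0071 0.009  0.0099]
0.27 1698 [-0.0032  0.0015  0.0069]
side yel 68 [[-0.1011 -0.0174  0.0318]
 [-0.0942  0.0042  0.0503]
 [-0.0133  0.026   0.3524]]
blue 275
0.08 7 [-0.0021  0.0055  0.0971]
0.1 27 [-0.0017  0.0051  0.1086]
0.12 13 [-0.0047  0.0097  0.1308]
0.14 32 [-0.0008  0.0022  0.1494]
0.16 33 [-0.0033  0.0032  0.1686]
0.18 35 [-0.0056  0.004   0.1896]
0.2 37 [-0.0022  0.0045  0.2101]
0.22 38 [-0.0034  0.0046  0.2297]
0.24 34 [-0.0051 -0.0014  0.2505]
0.26 3 [-0.0064  0.0017  0.2611]
```

View pics/fin.png

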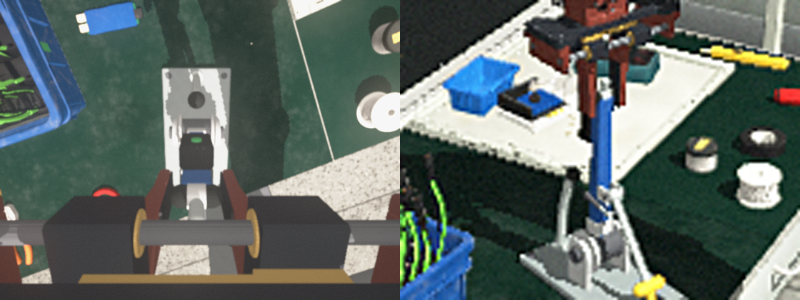

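Run:
```python
from h import *
st();print(ctrl.finish_job())
```

```text
t 26.60 pos [ 0.5222 -0.0159  0.2649] F [-2.1 -5.6  3.3] w 0.0343 
q [  22.4   14.4  -32.2  106.7    8.8   61.3 -126.1] toolx [ 0.002 -0.001 -1.   ] tooly [-0.388 -0.922  0.   ]
the job is handed in; nothing more can be done
None
```

The job is done and handed in at 26.6 s, with the mast held upright in the gripper.

- **Ring:** I lifted it clear of both pins and laid it flat on the mat at about (0.455, 0.195). It was set down under light contact, not dropped.
- **Kickstand:** The first pull failed. The foot bar slipped out of the jaws and the kickstand stayed folded. On the second try I turned the tool along with the arc, carried it to about 1.2 rad, and let go. It went down by itself, and the foot bar was then seen at stand x ≈ -91 mm and height ≈ 74 mm, against -92 and 74 mm expected for fully down.
- **Mast:** I gripped the T-bar over its two ends and brought it up along its arc. It ended well clear of the rear stop.

**Last checks:**
- **Lean:** The T-bar sits about 1 mm from straight above the hub, a lean of about 0.006 rad. The rear face of the black box is vertical to within 1 mm over 50 mm.
- **Kickstand clearance:** The foot bar reads about 46–50 mm high with few pixels behind it. That puts the tip about 14 mm above the plate, so the mast is not resting on it.
- **Side force:** About 6 N of sideways force remains at the wrist, mostly along the hub axis.
- **Grip reading:** The gripper reads about 2 mm under the nominal size on the ring and both bars. I took that as pad compression.
- **Joint 7:** At the kickstand release it came within 0.2° of its range limit (-169.4° against -169.56°).
- **Bystanders:** I did not measure them separately afterwards. None was touched as far as the pictures show.

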